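# Make up the polishing arbor

## Robot

A 6-joint arm with a two-finger parallel gripper is mounted at the origin on the work surface. World frame = base frame: x ahead of the robot, y to its left, z up, the work surface at z = 0. Lengths are in m, angles in rad, forces in N, time in s.
With the tool pointing down it reaches from about 0.375 to 0.925 m from the base axis. Payload 5.7 kg.
Tool frame: the origin (TCP) lies on the centre line of the jaws, within the pads' length; the fingertips stand 25 mm ahead of it and the grasp point (between the pads) lies 6 mm ahead of it; z points along the fingers, y is the direction in which the jaws open and shut (so a half turn about z gives the same grasp; the last joint's range is limited). The gripper opens to 88 mm and grips with 3 to 60 N. Pads are 20 mm wide; open, the fingers measure 115 mm over their backs; the gripper's body (75 mm by 178 mm) begins 61 mm behind the grasp point.
Start: joints at [1.166, 0.359, 1.51, -0, 1.272, -0.115], TCP at [0.171, 0.575, 0.224] pointing down, gripper open.
Joint ranges: [-2.97, 2.97], [-1.01, 2.36], [0.21, 2.38], [-0.96, 4.11], [0.2, 2.71], [-2.98, 2.98]. Speed limits (rad/s): [2.39, 2.39, 3.14, 3.14, 3.14, 3.14].

## Interface

Orientations are given as a unit quaternion [w, x, y, z].
In Python, from station import * gives the robot as it stands. Calls block until the motion is done:
- reach(position, orientation): joint-space move of the TCP to a pose.
- move_straight(position, orientation=None, max_speed=0.15, until_force=None): straight line of the TCP; orientation=None keeps the orientation; max_speed is the mean speed in m/s. With until_force (N) it stops when the force on the tool has changed by that much, and returns True; else False.
- movej(angles): joint-space move.
- grip(opening): finger opening in m; the grip force is fixed at half the most; returns when the fingers have stopped.
- wait(seconds).
- inverse_kinematics(position, orientation): joint angles nearest the present ones, or None.
- snapshot(name): name is "side" or "top"; returns a dict with "img" (400x640x3 uint8, red, green, blue), "range_z" (400x640 float32, m along the optical axis (not along the pixel's ray), 0 where there is no reading), "fx", "fy", "cx", "cy" (pixels), "D" ([k1, k2, p1, p2, k3] as OpenCV has them; the pictures are not rectified), "R" (3x3) and "t" (3): a world point X has camera coordinates R X + t. Camera axes: x right, y down, z forward; pixel columns grow to the right and rows downward; lengths in m; the calibration is good to about 2 mm. A picture is of the moment at which its call begins.
A pose or a line that the arm cannot do raises PlanningError and nothing moves.
- hand_in(): hands the job in, once; it reports no verdict.
Readings, each from a call of its own:
- current_time(): time.
- current_joint_positions(): joint angles.
- current_joint_velocities(): joint speeds.
- current_effort(): joint torques, N m.
- current_tcp_pos(): TCP position.
- current_eef_rot(): TCP orientation.
- current_contact_force(): force on the tool from outside, world axes, zero at the start.
- current_ft_torque(): the same for the moment, N m.
- current_gripper_width(): finger opening in m.
Only numpy, scipy, OpenCV 4.12 (cv2) and the standard library are available. Lean on these libraries where they do the work, as an engineer would, in place of code of your own. Each camera call takes 0.05 s, during which the arm holds its last target. There are 200 camera calls.

## Task

Make up the polishing arbor on the jeweller's bench: slide the big felt wheel down the spindle onto its collar first, then the brass spacer sleeve, then the small dark rubber wheel, and finish with the domed steel cap over the spindle's tip, each sitting flat on the one below and let go. Leave the pliers, the steel block and the jar where they are.

Things in the scene. Friction and masses are not known exactly. Their poses are not given: they have to be found in the camera images.
- arbor_seat (a point): The arbor, fixed to the bench: a round grey foot 80 mm in diameter and 12 mm high, on it a steel collar 24 mm in diameter and 12 mm high, and out of the collar an upright steel spindle 9 mm in diameter that ends 64 mm above the collar (88 mm above the bench); its last 8 mm taper to a point. This point lies on the spindle's axis at the collar's flat top, 24 mm above the bench; z up.
- felt_wheel_mid (a point): Hard felt polishing wheel, the largest disc, grey: 66 mm in diameter, 18 mm thick, with a 14 mm bore right through; loose, rigid, lying flat on the bench. This point is its centre, half-way up; its z axis is the bore's axis.
- spacer_mid (a point): Brass spacer sleeve, a short thick tube: 30 mm in diameter, 20 mm high, with a 14 mm bore right through; loose, standing upright. This point is its centre, half-way up; its z axis is the bore's axis.
- rubber_wheel_mid (a point): Small dark rubber polishing wheel: 50 mm in diameter, 12 mm thick, with a 14 mm bore right through; loose, rigid, lying flat on the bench. This point is its centre, half-way up; its z axis is the bore's axis.
- cap_mid (a point): Steel end cap with a closed, slightly domed top: 38 mm in diameter (its side is upright for the lower 20 mm), 24 mm high, with a blind 14 mm bore, 17 mm deep, open underneath; loose, standing with its dome up. It slips over the spindle's tip, there is no thread. This point is its centre, half-way up; its z axis points up, along the bore.
- pliers_mid (a point): Bystander: pliers with yellow handles lying on the bench, about 150 mm long, 65 mm wide, 14 mm high. This point is at the pivot, 7 mm above the bench; x points to the jaws.
- bench_block_mid (a point): Bystander: plain square steel bench block, 65 x 65 x 22 mm, loose. This point is its centre.
- jar_mid (a point): Bystander: small glass jar with a dark lid, 48 mm in diameter, 55 mm high, loose. This point is its centre, half-way up.
Things that resemble listed ones, but are neither listed nor needed, are in the scene too. Of the things that look like the part that bears rubber_wheel_mid, the smaller one is meant. There is more than one size of the part that bears spacer_mid; the job needs the smaller.

How it is judged:
On the way, in this order (a step that is already met when the one before it is completed fails the run):
1. the felt wheel is on the spindle, flat on the collar (horizontal distance between felt_wheel_mid and arbor_seat below 0.006 m and z of felt_wheel_mid in the frame of arbor_seat between 0.006 and 0.012 m and angle between felt_wheel_mid's own z axis and vertical below 0.12 rad), for 0.2 s.
2. the brass sleeve is on the spindle, on the felt wheel (horizontal distance between spacer_mid and arbor_seat below 0.006 m and z of spacer_mid in the frame of arbor_seat between 0.025 and 0.031 m and angle between spacer_mid's own z axis and vertical below 0.12 rad), for 0.2 s.
3. the rubber wheel is on the spindle, on the brass sleeve (horizontal distance between rubber_wheel_mid and arbor_seat below 0.006 m and z of rubber_wheel_mid in the frame of arbor_seat between 0.041 and 0.047 m and angle between rubber_wheel_mid's own z axis and vertical below 0.12 rad), for 0.2 s.
4. the steel cap is over the spindle tip, down on the rubber wheel (horizontal distance between cap_mid and arbor_seat below 0.006 m and z of cap_mid in the frame of arbor_seat between 0.059 and 0.065 m and angle between cap_mid's own z axis and vertical below 0.12 rad), for 0.2 s.
At the end, for the whole second after the job is handed in: On the arbor, from the collar up: felt wheel, brass sleeve, rubber wheel, steel cap, each with its centre within 6 mm of the spindle's axis sideways and within 3 mm of its stacked height (9, 28, 44 and 62 mm above the collar), tilted by less than 0.12 rad, and at rest (all of step 1 and all of step 2 and all of step 3 and all of step 4 and linear speed of each of felt_wheel, spacer, rubber_wheel, cap below 0.02 m/s); the robot touches nothing.
It fails at once if the pliers is shifted by more than 25 mm (distance of pliers_mid from where it was at the start of the episode above 0.025 m).
It fails at once if the steel block is shifted by more than 25 mm (distance of bench_block_mid from where it was at the start of the episode above 0.025 m).
It fails at once if the jar is shifted by more than 25 mm (distance of jar_mid from where it was at the start of the episode above 0.025 m).
It also fails if it takes over 112 s, if anything falls off the work surface, if the arm or the gripper's body presses on something with over 40 N, if the wrist force passes 120 N, or if a joint passes its speed limit or range.

## Working session

There is one attempt and no reset: what is moved stays moved. The work goes in short steps, each a Python script; the robot and the scene stay as the last script left them, time stands still between calls to the robot, and variables do not carry over. Pictures are saved under pics/ and viewed, about 12 in all and at most 16, crops included, and the job is handed in when it is done.

```bash
ls; mkdir -p pics; python3 - <<'E'
from station import *
import cv2,numpy as np
for n in("top","side"):
    s=snapshot(n); cv2.imwrite(f"pics/{n}0.png",s["img"][:,:,::-1]); np.savez(f"{n}0.npz",**s)
    print(n,s["fx"],s["cx"],s["cy"],s["D"],s["R"],s["t"], (s["range_z"]>0).mean())
E
```

```text
pics
top 475.6525600269722 311.35502106136886 201.51070344468204 [0.01185183 0.         0.         0.         0.        ] [[-0.01651025 -0.99986283  0.00131462]
 [-0.97005008  0.01569926 -0.24239716]
 [ 0.24234327 -0.00527728 -0.97017622]] [-0.02467116  0.59987539  0.92699166] 0.99580859375
side 371.0447965264489 323.35360559284766 202.4163433248967 [-0.04436825  0.          0.          0.          0.        ] [[-0.90626581 -0.42238406 -0.01655266]
 [-0.31112037  0.69302414 -0.65032427]
 [ 0.286158   -0.58421678 -0.75947637]] [0.51629786 0.24541416 0.88321261] 0.99598046875
```

View pics/top0.png

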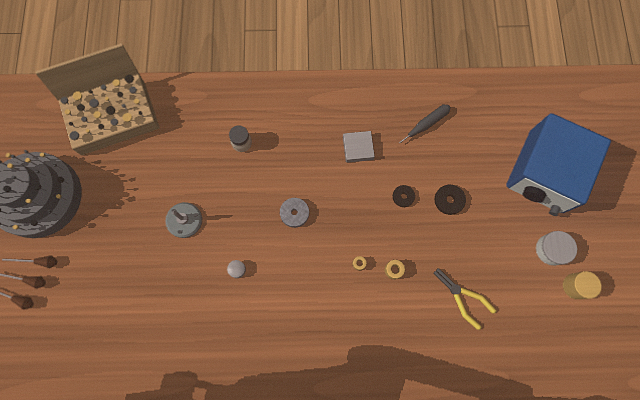

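View pics/side0.png

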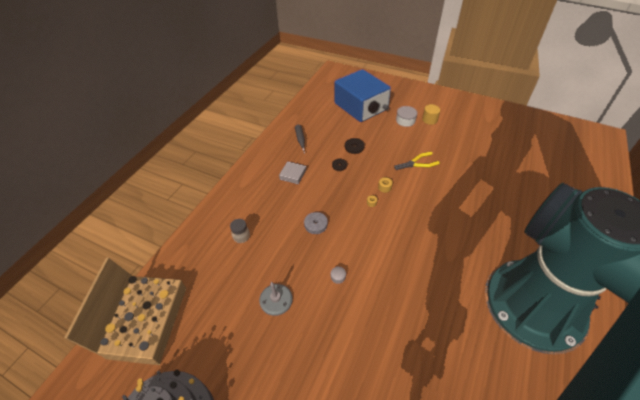

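The top picture shows these candidates:
- Arbor at (183,220), jar at (240,138), block at (359,146), pliers pivot near (460,291).
- Felt wheel: the grey disc at (294,212). The tin at (557,248) is a different thing.
- Rubber wheels: small at (403,196), big at (450,199). I want the small one.
- Brass sleeves: small at (359,263), big at (395,269). I want the small one. The brass tin at (587,285) is not a sleeve.
- Cap: the steel dome at (236,269).

Next I'll check these in one close crop and measure them.

```bash
cat > h.py <<'E'
import numpy as np, cv2
def KD(s): return np.array([[s["fx"],0,s["cx"]],[0,s["fy"],s["cy"]],[0,0,1]],float), np.array(s["D"],float)
def toplane(s,uv,z):
    K,D=KD(s); p=cv2.undistortPoints(np.array(uv,float).reshape(-1,1,2),K,D).reshape(-1,2)
    d=np.c_[p,np.ones(len(p))]@s["R"]; c=-s["R"].T@s["t"]   # rows: R^T ray
    return c+d*((z-c[2])/d[:,2])[:,None]
def cloud(s):
    h,w=s["range_z"].shape; u,v=np.meshgrid(np.arange(w),np.arange(h)); K,D=KD(s)
    p=cv2.undistortPoints(np.c_[u.ravel(),v.ravel()].astype(float).reshape(-1,1,2),K,D).reshape(-1,2)
    X=np.c_[p,np.ones(len(p))]*s["range_z"].reshape(-1,1)
    return ((X-s["t"])@s["R"]).reshape(h,w,3)
def proj(s,X):
    K,D=KD(s); return cv2.projectPoints(np.array(X,float).reshape(-1,1,3),cv2.Rodrigues(np.array(s["R"],float))[0],np.array(s["t"],float),K,D)[0].reshape(-1,2)
E
python3 - <<'E'
from h import *
T=dict(np.load("top0.npz")); S=dict(np.load("side0.npz"))
im=cv2.imread("pics/top0.png")
cv2.imwrite("pics/crop0.png",cv2.resize(im[170:300,150:480],(792,312),interpolation=cv2.INTER_CUBIC))
C=cloud(T); CS=cloud(S)
for n,u,v,zt,r in [("arbor",183,220,.012,.045),("felt",294,212,.018,.04),("spac",359,263,.02,.022),("bigsp",395,269,.02,.026),("rub",403,196,.012,.032),("bigrub",450,199,.012,.04),("cap",236,269,.024,.026),("jar",240,138,.055,.035),("block",359,146,.022,.055)]:
    c=toplane(T,[[u,v]],zt)[0]
    out=[]
    for X in(C,CS):
        P=X.reshape(-1,3); m=(np.hypot(*(P[:,:2]-c[:2]).T)<r)&(P[:,2]>zt*.65)
        if n=="arbor": m&=P[:,2]<.018
        if m.sum()>5:
            Q=P[m]; (x,y),rr=cv2.minEnclosingCircle(Q[:,:2].astype(np.float32))
            out.append([x,y,rr,np.median(Q[:,2]),Q[:,2].max(),*Q[:,:2].mean(0),m.sum()])
    print(n,c.round(4),*[np.round(o,4) for o in out],sep="\n   ")
for X in(C,CS):
  P=X.reshape(-1,3); c=toplane(T,[[183,220]],.012)[0]; m=(np.hypot(*(P[:,:2]-c[:2]).T)<.045)&(P[:,2]>.03)
  print("spindle",P[m][np.argsort(-P[m][:,2])][:14].round(4).tolist())
E
```

```text
arbor
   [0.5772 0.25   0.012 ]
   [5.796e-01 2.501e-01 3.990e-02 1.180e-02 1.790e-02 5.780e-01 2.488e-01
 8.190e+02]
   [5.802e-01 2.512e-01 4.010e-02 1.250e-02 1.780e-02 5.779e-01 2.545e-01
 6.470e+02]
felt
   [0.59  0.004 0.018]
   [5.916e-01 3.800e-03 3.310e-02 1.800e-02 2.440e-02 5.907e-01 3.700e-03
 6.440e+02]
   [5.923e-01 4.600e-03 3.440e-02 1.860e-02 2.300e-02 5.907e-01 6.400e-03
 3.650e+02]
spac
   [ 0.4749 -0.135   0.02  ]
   [ 4.759e-01 -1.359e-01  1.480e-02  2.000e-02  2.560e-02  4.757e-01
 -1.360e-01  1.220e+02]
   [ 4.754e-01 -1.345e-01  1.590e-02  1.990e-02  2.410e-02  4.758e-01
 -1.331e-01  6.900e+01]
bigsp
   [ 0.4608 -0.2116  0.02  ]
   [ 4.610e-01 -2.106e-01  2.040e-02  2.700e-02  3.220e-02  4.605e-01
 -2.100e-01  2.470e+02]
   [ 4.614e-01 -2.106e-01  2.170e-02  2.660e-02  3.280e-02  4.599e-01
 -2.072e-01  1.480e+02]
rub
   [ 0.6243 -0.2407  0.012 ]
   [ 6.265e-01 -2.424e-01  2.540e-02  1.200e-02  1.680e-02  6.257e-01
 -2.420e-01  3.380e+02]
   [ 6.257e-01 -2.414e-01  2.630e-02  1.290e-02  1.680e-02  6.257e-01
 -2.402e-01  1.310e+02]
bigrub
   [ 0.6156 -0.3454  0.
[... 863 characters left out ...]
, 0.2515, 0.0857], [0.5809, 0.2496, 0.0855], [0.5788, 0.2496, 0.0851], [0.5769, 0.2497, 0.0844], [0.5814, 0.2483, 0.083], [0.5793, 0.2462, 0.0827], [0.5753, 0.2503, 0.082], [0.5796, 0.2485, 0.0818], [0.5776, 0.2526, 0.0814], [0.5776, 0.2486, 0.0809], [0.5755, 0.2486, 0.0808], [0.5819, 0.2468, 0.0807], [0.5777, 0.2446, 0.0806]]
spindle [[0.5809, 0.2522, 0.0885], [0.5793, 0.2507, 0.0873], [0.5807, 0.2533, 0.0859], [0.5787, 0.2522, 0.0856], [0.5768, 0.2511, 0.0852], [0.5784, 0.2533, 0.0831], [0.5806, 0.2542, 0.0828], [0.584, 0.2529, 0.0827], [0.5791, 0.2478, 0.0826], [0.5775, 0.2551, 0.0821], [0.5769, 0.2518, 0.0815], [0.5801, 0.2556, 0.0809], [0.5836, 0.2541, 0.0803], [0.5768, 0.2528, 0.0786]]
```

View pics/crop0.png

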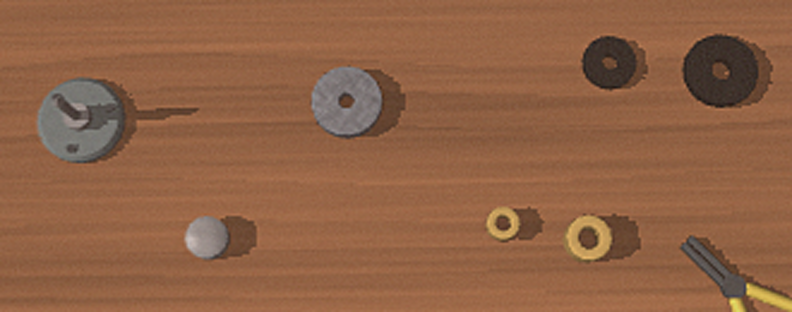

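The crop confirms the choices. The arbor's spindle is at crop (70,108), the felt wheel at (346,101), the small rubber wheel at (609,62), the small sleeve at (502,222) and the cap at (206,237). The measured radii match the listed sizes (33, 25, 15 and 19 mm), and the decoys are larger. Now I'll pick up the felt wheel and hold it over the spindle.

```bash
cat > r.py <<'E'
from station import *
from h import *
Q=[0,1,0,0]; A=np.array([.5799,.2507])
P=dict(felt=(.5919,.0042,.066),spac=(.4757,-.1352,.030),rub=(.6261,-.2419,.050),cap=(.4681,.1306,.038))
B=dict(felt=.024,spac=.042,rub=.062,cap=.074)   # stacked bottom heights
def pick(n,g=.028):
    x,y,d=P[n]; grip(min(.088,d+.026)); reach([x,y,.10],Q); move_straight([x,y,g],max_speed=.08)
    grip(0); print("width",current_gripper_width(),"d",d)
    move_straight([x,y,.16],max_speed=.15); print("t",current_time(),"width",current_gripper_width())
def look(tag):
    o=[]
    for n in("top","side"):
        s=snapshot(n); np.savez(f"{tag}_{n}.npz",**s); cv2.imwrite(f"pics/{tag}_{n}.png",s["img"][:,:,::-1]); o.append(s)
    return o
E
python3 - <<'E'
from r import *
print(current_time(),current_eef_rot(),current_gripper_width())
for n in P:
  print(n,inverse_kinematics([*P[n][:2],.028],Q))
print(inverse_kinematics([*A,.15],Q))
pick("felt")
reach([*A,.135],Q); print(current_time(),current_tcp_pos(),current_contact_force())
T,S=look("felt1")
for n,s in(("top",T),("side",S)):
    u,v=proj(s,[[*A,.1]])[0].astype(int); im=s["img"][v-60:v+60,u-75:u+75,::-1]
    cv2.imwrite(f"pics/c_felt1_{n}.png",cv2.resize(im,None,fx=4,fy=4,interpolation=cv2.INTER_CUBIC)); print(n,u-75,v-60)
a,b=[cv2.imread(f"pics/c_felt1_{n}.png") for n in("top","side")]
cv2.imwrite("pics/felt1.png",cv2.resize(np.hstack([a,b]),None,fx=.66,fy=.66,interpolation=cv2.INTER_AREA))
E
```

```text
0.1 [-2.21133908e-04  1.44393294e-01  9.89520038e-01 -7.88931167e-04] 0.08791773439152872
felt [-1.09570672e-01  5.80489070e-01  1.70829705e+00 -4.44089210e-16
  8.52806537e-01  1.46122565e+00]
spac [-4.16687055e-01  4.86910624e-01  1.92910458e+00 -4.44089210e-16
  7.25577445e-01  1.15410927e+00]
rub [-4.71525007e-01  6.63492646e-01  1.51678469e+00 -4.44089210e-16
  9.61315320e-01  1.09927132e+00]
cap [ 1.29825892e-01  4.79079228e-01  1.94796212e+00 -4.44089210e-16
  7.14551300e-01  1.70062222e+00]
[ 2.98775071e-01  4.73850581e-01  1.52057831e+00 -4.44089210e-16
  1.14716376e+00  1.86957140e+00]
width 0.0006238299476508905 d 0.066
t 6.2917 width 0.0006104956346753007
7.2667 [0.58000429 0.249644   0.13467222] [ 0.31708364 -0.00411271  0.09974252]
top 96 149
side 196 220
```

View pics/felt1.png

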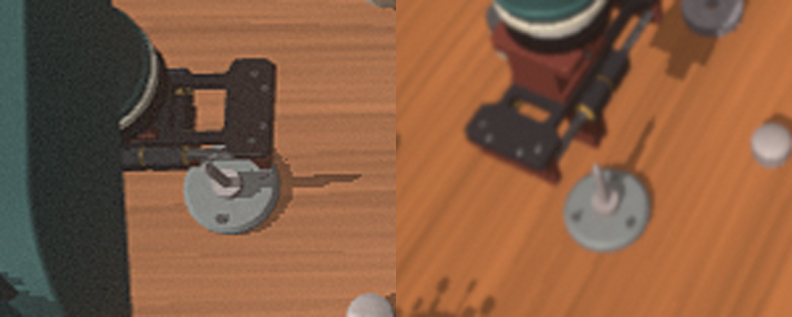

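The fingers closed on nothing (width 0.6 mm), and the felt wheel looks unmoved. I'll look at the whole picture before going on.

```bash
python3 - <<'E'
from r import *
print(current_tcp_pos(),current_eef_rot(),current_joint_positions())
p=current_tcp_pos()
T=dict(np.load("felt1_top.npz"));S=dict(np.load("felt1_side.npz"))
for s in(T,S): print(proj(s,[[*p],[p[0],p[1],p[2]-.025],[p[0],p[1],p[2]+.055]]).round(1).tolist())
im=np.hstack([T["img"][60:360,60:440],S["img"][100:400,180:560]])[:,:,::-1].copy()
cv2.imwrite("pics/f2.png",im)
E
```

```text
[0.58046847 0.24903725 0.13506407] [ 2.36867324e-04  9.99999584e-01 -8.75813272e-04  8.88205529e-05] [ 2.96283486e-01  4.89633838e-01  1.53514908e+00 -5.61912142e-04
  1.11677865e+00  1.86907787e+00]
[[167.2, 205.6], [170.9, 208.5], [158.5, 198.6]]
[[269.2, 271.5], [270.7, 277.2], [265.8, 257.9]]
```

View pics/f2.png

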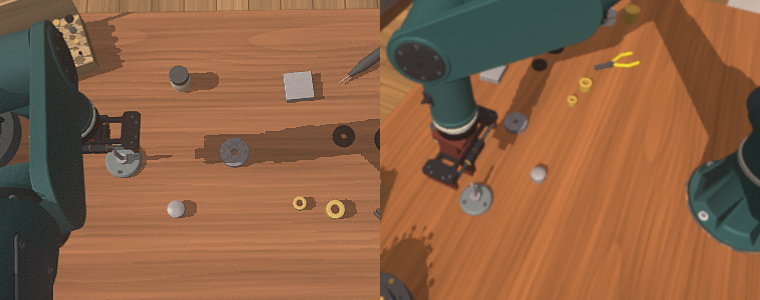

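```bash
python3 - <<'E'
from r import *
for k in("top","side"):
  for f in(f"{k}0.npz",f"felt1_{k}.npz"):
    P_=cloud(dict(np.load(f))).reshape(-1,3); m=(np.hypot(*(P_[:,:2]-[.592,.004]).T)<.06)&(P_[:,2]>.012)&(P_[:,2]<.026)
    print(f,cv2.minEnclosingCircle(P_[m][:,:2].astype(np.float32)),m.sum(),np.median(P_[m][:,2]))
# dry test: open, approach, log
grip(.088); print("w",current_gripper_width())
x,y,d=P["felt"]; reach([x,y,.10],Q); print(current_tcp_pos(),current_gripper_width()); 
print(move_straight([x,y,.028],max_speed=.08,until_force=12), current_tcp_pos(),current_gripper_width(),current_contact_force())
T,S=look("felt2")
im=np.hstack([T["img"][130:290,220:380],S["img"][150:310,230:430]])[:,:,::-1]
cv2.imwrite("pics/f3.png",cv2.resize(im,None,fx=2.2,fy=2.2,interpolation=cv2.INTER_CUBIC))
E
```

```text
top0.npz ((0.59160315990448, 0.0037522558122873306), 0.03307566046714783) 643 0.018020824779933546
felt1_top.npz ((0.5912250280380249, 0.003590587992221117), 0.03313547372817993) 642 0.018005258922952197
side0.npz ((0.5923095345497131, 0.004594557918608189), 0.034350261092185974) 362 0.01866132155390217
felt1_side.npz ((0.5927656888961792, 0.004452743101865053), 0.03400224447250366) 364 0.018780051084129043
w 0.08785954116995916
[0.59219193 0.0050722  0.10024554] 0.08779721592557559
False [0.59238649 0.00414558 0.02841577] 0.08766664282891239 [-2.67786543e-05 -1.14542012e-01  3.89717055e-01]
```

View pics/f3.png

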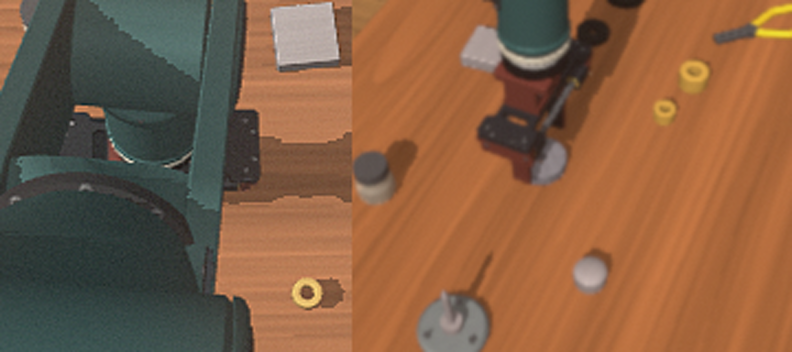

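```bash
python3 - <<'E'
from r import *
S=dict(np.load("felt2_side.npz"))
X=[[.592,.004+.044,.003],[.592,.004+.058,.003],[.602,.052,.003],[.582,.052,.003],[.592,.004,.018],[.592,.052,.06],[.592+.033,.004,.018],[.592-.033,.004,.018]]
p=proj(S,X); print(p.round(1).tolist())
im=S["img"][170:260,250:370,::-1]; im=cv2.resize(im,None,fx=6,fy=6,interpolation=cv2.INTER_CUBIC)
for i,(u,v) in enumerate(p): 
    c=(int((u-250+.5)*6),int((v-170+.5)*6)); cv2.drawMarker(im,c,(0,255,0),0,10,1); cv2.putText(im,str(i),c,0,.5,(255,255,0),1)
cv2.imwrite("pics/f4.png",im)
C=cloud(S); m=(C[:,:,2]>.025)&(C[:,:,2]<.06)&(np.hypot(C[:,:,0]-.592,C[:,:,1]-.05)<.06)
q=C[m]; print(q.min(0),q.max(0),q.mean(0),len(q))
E
```

```text
[[308.6, 236.0], [306.4, 239.8], [304.8, 235.8], [311.3, 238.3], [315.4, 221.1], [307.0, 224.5], [304.9, 217.3], [326.1, 225.0]]
[0.58028625 0.05008626 0.02684244] [0.60367763 0.05758797 0.05991843] [0.59058423 0.05501681 0.04481233] 60
```

View pics/f4.png

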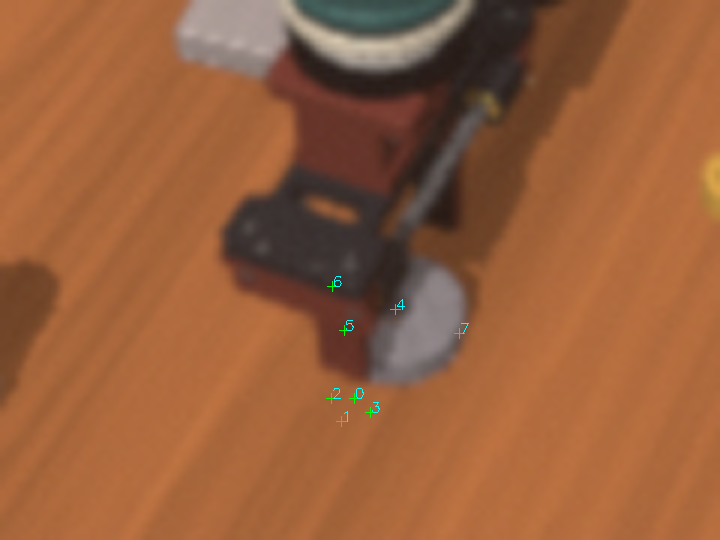

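The wheel at (395,320) hasn't moved. The fingertip ends at about (345,378), which is roughly 7 px above where the stated 25 mm of finger would put it. So the fingers really end about 25 mm higher than stated, and I closed above the wheel. I'll check that against the depth data, then feel for the bench with a force guard.

```bash
python3 - <<'E'
from r import *
S=dict(np.load("felt2_side.npz"));C=cloud(S)
for v in range(222,242): print(v,[f"{C[v,u,1]:.3f}/{C[v,u,2]:.3f}" for u in(305,307,309)])
x,y,d=P["felt"]
r=move_straight([x,y,-.006],max_speed=.02,until_force=6); p=current_tcp_pos()
print(r,p,current_contact_force(),current_gripper_width())
move_straight([x,y,p[2]+.004],max_speed=.03); print(current_contact_force(),current_tcp_pos(),current_time())
E
```

```text
222 ['0.085/0.118', '0.083/0.118', '0.082/0.120']
223 ['0.083/0.110', '0.084/0.116', '0.083/0.117']
224 ['0.057/0.066', '0.085/0.112', '0.083/0.112']
225 ['0.057/0.062', '0.058/0.068', '0.084/0.110']
226 ['0.057/0.058', '0.057/0.062', '0.057/0.064']
227 ['0.057/0.053', '0.056/0.056', '0.057/0.060']
228 ['0.054/0.045', '0.056/0.050', '0.056/0.054']
229 ['0.055/0.040', '0.056/0.045', '0.056/0.049']
230 ['0.055/0.037', '0.056/0.041', '0.055/0.044']
231 ['0.055/0.032', '0.054/0.034', '0.056/0.041']
232 ['0.038/0.001', '0.056/0.031', '0.057/0.037']
233 ['0.042/0.001', '0.042/0.004', '0.054/0.028']
234 ['0.045/0.001', '0.041/-0.001', '0.041/0.003']
235 ['0.049/0.003', '0.045/0.001', '0.044/0.002']
236 ['0.050/0.000', '0.048/0.000', '0.048/0.004']
237 ['0.054/0.001', '0.051/-0.000', '0.048/-0.001']
238 ['0.059/0.004', '0.054/0.000', '0.052/0.000']
239 ['0.060/0.001', '0.058/0.001', '0.054/-0.001']
240 ['0.063/0.002', '0.060/0.001', '0.059/0.001']
241 ['0.564/0.839', '0.065/0.004', '0.062/0.002']
True [0.59185162 0.00420978 0.002002  ] [-0.66530776  0.90635919  5.19087858] 0.08809413580934
[1.04285552 0.70711427 0.07293722] [0.59209132 0.00417835 0.00616008] 12.3833
```

The bench contact at TCP z = 0.002 agrees with the depth data: the fingertips are level with the reported TCP, not 25 mm ahead of it. I'll work with that. Next I'll grip the wheel and check its held position for lateral offsets.

```bash
cat >> r.py <<'E'
G=.005   # TCP height for grasping: tips are level with the TCP (found by touch)
def held(s,zb,h,c,d,r=.05):
    "centre of the disc's top surface, bottom height zb, thickness h"
    X=cloud(s).reshape(-1,3); m=(np.hypot(*(X[:,:2]-c).T)<r)&(abs(X[:,2]-zb-h)<.006); Q_=X[m]
    return Q_,len(Q_)
E
python3 - <<'E'
from r import *
x,y,d=P["felt"]
move_straight([x,y,G],max_speed=.03)
grip(0); print("width",current_gripper_width(),current_tcp_pos())
move_straight([x,y,.15],max_speed=.15); print(current_gripper_width(),current_contact_force(),current_time())
reach([*A,.125],Q); print(current_time(),current_tcp_pos(),current_gripper_width())
T,S=look("felt3")
ims=[]
for s in(T,S):
    u,v=proj(s,[[*A,.11]])[0].astype(int); print(u-32,v-32); ims.append(cv2.resize(s["img"][v-32:v+32,u-32:u+32,::-1],(390,390),interpolation=cv2.INTER_CUBIC))
cv2.imwrite("pics/f5.png",np.hstack(ims))
E
```

```text
width 0.06657433498199693 [0.59187494 0.0042023  0.0049696 ]
0.06656123013452507 [-0.22006077  0.50152054 -0.56085183] 14.2333
15.2083 [0.5800409  0.24963019 0.124732  ] 0.06600570423399835
138 176
238 245
```

View pics/f5.png

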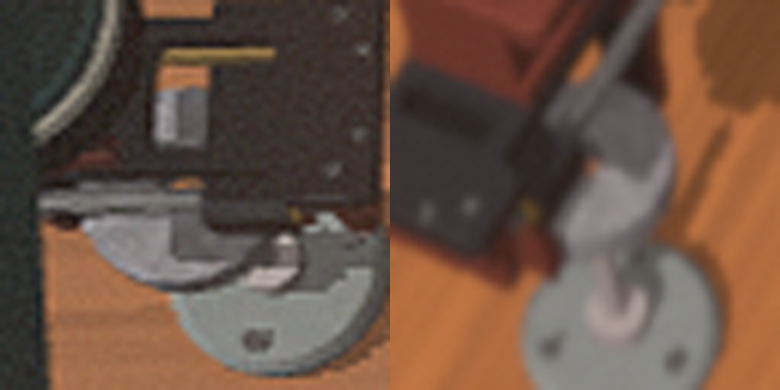

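```bash
cat >> r.py <<'E'
from scipy.optimize import least_squares
def fitdisc(s,c0,ztop,rad,band=.005):
    "free-edge pixels (next pixel far below) of the top face; circle of known radius"
    C=cloud(s); z=C[:,:,2]; m=(abs(z-ztop)<band)&(np.hypot(C[:,:,0]-c0[0],C[:,:,1]-c0[1])<rad+.015)
    E=[]
    for dv,du in((0,1),(0,-1),(1,0),(-1,0)):
        nb=np.roll(z,(-dv,-du),(0,1)); v,u=np.nonzero(m&(nb<ztop-.01))
        E+=list(zip(u+du*.5,v+dv*.5))
    X=toplane(s,E,ztop)[:,:2]
    X=X[abs(np.hypot(*(X-c0).T)-rad)<.012]
    f=least_squares(lambda c:np.hypot(*(X-c).T)-rad,c0,loss="soft_l1",f_scale=.001)
    return f.x,len(X),np.sqrt(np.mean(f.fun**2)),X.mean(0)-f.x
E
python3 - <<'E'
from r import *
for k in("top","side"):
    s=dict(np.load(f"{k}0.npz"))
    print(k,"felt0",fitdisc(s,np.array([.592,.004]),.018,.033)[:3],"foot",fitdisc(s,A,.012,.04,.004)[:3])
    s=dict(np.load(f"felt3_{k}.npz")); print("held",fitdisc(s,A,.1377,.033))
E
```

```text
top felt0 (array([0.59088981, 0.00371896]), 94, np.float64(0.0005507667666322503)) foot (array([0.57870898, 0.2489921 ]), 74, np.float64(0.0006383219852884531))
held (array([0.5789562 , 0.24788601]), 45, np.float64(0.002852423069558952), array([-0.01098836,  0.01541604]))
side felt0 (array([0.5919645 , 0.00386448]), 55, np.float64(0.0012247188268889198)) foot (array([0.57905482, 0.25246607]), 46, np.float64(0.0006499194816811348))
held (array([0.57924588, 0.250001  ]), 27, np.float64(0.003957292184884805), array([-0.01485027, -0.01393488]))
```

```bash
cat >> r.py <<'E'
def lower(n,xy,g=G,F=8,v=.05):
    zt=B[n]+g
    r=move_straight([*xy,zt+.001],max_speed=v,until_force=F); p=current_tcp_pos()
    print("stopped",r,"tcp",p.round(4),"bottom above seat",round(p[2]-zt,4),"F",current_contact_force().round(2),"w",round(current_gripper_width(),4),"t",current_time())
    return r
E
python3 - <<'E'
from r import *
xy=[.5800,.2507]
move_straight([*xy,.105],max_speed=.08); print(current_tcp_pos())
lower("felt",xy)
E
```

```text
[0.57935731 0.2500735  0.10396699]
stopped False tcp [0.5803 0.2508 0.0303] bottom above seat 0.0013 F [-0.58  0.22 -0.22] w 0.0665 t 17.3583
```

```bash
python3 - <<'E'
from r import *
grip(.084); print(current_tcp_pos())
move_straight([.58,.2507,.125],max_speed=.15); 
P_=P; print(current_time())
x,y,d=P["spac"]; grip(.056); reach([x,y,.06],Q)
T,S=look("a1")
for s in(T,S): print("felt on",fitdisc(s,A,.042,.033)[:3], fitdisc(s,A,.012,.04,.004)[:3])
move_straight([x,y,G],max_speed=.1); grip(0); print("w",current_gripper_width(),current_tcp_pos())
move_straight([x,y,.13],max_speed=.15); print(current_gripper_width(),current_time())
u,v=proj(S,[[*A,.06]])[0].astype(int); cv2.imwrite("pics/a1.png",cv2.resize(S["img"][v-35:v+35,u-35:u+35,::-1],(420,420),interpolation=cv2.INTER_CUBIC))
E
```

```text
[0.57999237 0.250693   0.03003776]
18.6417
felt on (array([0.57906276, 0.24873769]), 90, np.float64(0.0005217278782354722)) (array([0.57919489, 0.24934115]), 34, np.float64(0.0007327524403452724))
felt on (array([0.58003616, 0.25037696]), 71, np.float64(0.0007803223883865692)) (array([0.57909502, 0.25281263]), 23, np.float64(0.0006301783294353471))
w 0.028449108476222184 [ 0.4759593  -0.13534171  0.00534825]
0.02842572698965044 23.1
```

View pics/a1.png

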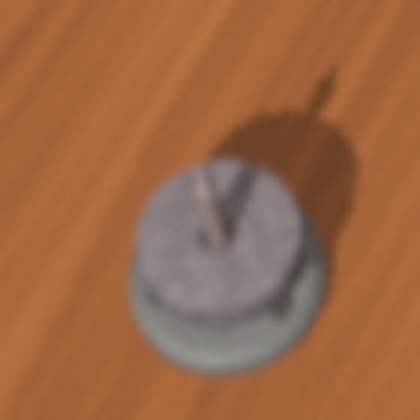

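The felt wheel is seated flat: the crop shows it resting on the foot's collar with the spindle through it at (215,210). The sleeve's grip width reads 28.4 mm instead of 30, so I'll look at it held near the spindle.

```bash
python3 - <<'E'
from r import *
reach([.58,.2507,.125],Q); move_straight([.58,.2507,.12],max_speed=.05); print(current_time(),current_tcp_pos(),current_gripper_width(),current_contact_force())
T,S=look("s1"); p=current_tcp_pos()
zt=p[2]-G+.02
for s in(T,S):
    try: print(fitdisc(s,p[:2],zt,.015))
    except Exception as e: print(e)
u,v=proj(S,[[*A,.11]])[0].astype(int); a=cv2.resize(S["img"][v-25:v+25,u-25:u+25,::-1],(400,400),interpolation=cv2.INTER_CUBIC)
for X in ([*p[:2],p[2]],[*p[:2],zt],[.58,.2507,.088]):
    w=proj(S,[X])[0]; cv2.drawMarker(a,tuple(((w-[u-25,v-25]+.5)*8).astype(int).tolist()),(0,255,0),0,12,1)
u,v=proj(T,[[*A,.11]])[0].astype(int); b=cv2.resize(T["img"][v-25:v+25,u-25:u+25,::-1],(400,400),interpolation=cv2.INTER_CUBIC)
cv2.imwrite("pics/s1.png",np.hstack([a,b]))
E
```

```text
24.8333 [0.57979683 0.24950767 0.11955589] 0.028674925999298183 [ 0.11147513 -0.37624424  0.50001952]
(array([0.57582825, 0.25445286]), 5, np.float64(0.00782765978842058), array([-0.0063159 ,  0.00419639]))
(array([0.57837831, 0.26043006]), 15, np.float64(0.006172939342984624), array([-0.00840593, -0.00521324]))
```

View pics/s1.png

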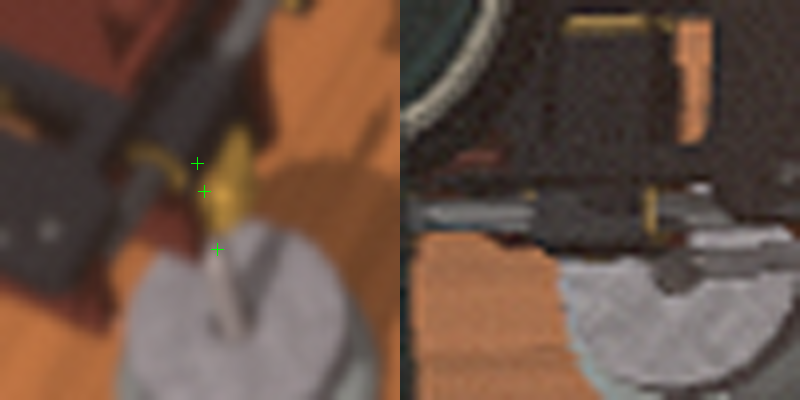

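The sleeve's right edge at (255,170) is where a centred 15 mm radius should fall, so the grasp is good. I'll lower it with the force guard.

```bash
python3 - <<'E'
from r import *
r=lower("spac",[.5800,.2507])
if not r:
    grip(.05); move_straight([.58,.2507,.125],max_speed=.15)
    T,S=look("s2"); print(current_time())
    for s in(T,S): print(fitdisc(s,A,.062,.015)[:3])
    u,v=proj(S,[[*A,.06]])[0].astype(int); cv2.imwrite("pics/s2.png",cv2.resize(S["img"][v-30:v+40,u-35:u+35,::-1],(420,420),interpolation=cv2.INTER_CUBIC))
E
```

```text
stopped False tcp [0.5802 0.2508 0.0484] bottom above seat 0.0014 F [-0.77 -0.52 -1.02] w 0.0287 t 26.525
27.8417
(array([0.58469018, 0.25461819]), 28, np.float64(0.004042014769591269))
(array([0.58165773, 0.25032236]), 32, np.float64(0.004610576331988045))
```

```bash
python3 - <<'E'
from r import *
x,y,d=P["rub"]; grip(.076); reach([x,y,.05],Q)
T,S=look("s3")
for s in(T,S): print("spacer",fitdisc(s,A,.062,.015)[:3],"felt",fitdisc(s,A,.042,.033)[:3])
u,v=proj(S,[[*A,.06]])[0].astype(int); cv2.imwrite("pics/s3.png",cv2.resize(S["img"][v-35:v+35,u-35:u+35,::-1],(420,420),interpolation=cv2.INTER_CUBIC))
move_straight([x,y,.004],max_speed=.08); grip(0); print("w",current_gripper_width(),current_tcp_pos(),current_contact_force())
move_straight([x,y,.13],max_speed=.15); print(current_gripper_width(),current_time())
E
```

```text
Traceback (most recent call last):
  File "r.py", line 28, in fitdisc
    X=toplane(s,E,ztop)[:,:2]
      ~~~~~~~^^^^^^^^^^
  File "h.py", line 4, in toplane
    K,D=KD(s); p=cv2.undistortPoints(np.array(uv,float).reshape(-1,1,2),K,D).reshape(-1,2)
                 ~~~~~~~~~~~~~~~~~~~^^^^^^^^^^^^^^^^^^^^^^^^^^^^^^^^^^^^^^^^
cv2.error: OpenCV(4.12.0) /io/opencv/modules/calib3d/src/undistort.dispatch.cpp:347: error: (-215:Assertion failed) CV_IS_MAT(_src) && CV_IS_MAT(_dst) && (_src->rows == 1 || _src->cols == 1) && (_dst->rows == 1 || _dst->cols == 1) && _src->cols + _src->rows - 1 == _dst->rows + _dst->cols - 1 && (CV_MAT_TYPE(_src->type) == CV_32FC2 || CV_MAT_TYPE(_src->type) == CV_64FC2) && (CV_MAT_TYPE(_dst->type) == CV_32FC2 || CV_MAT_TYPE(_dst->type) == CV_64FC2) in function 'cvUndistortPointsInternal'
```

```bash
python3 - <<'E'
from r import *
T,S=[dict(np.load(f"s3_{k}.npz")) for k in("top","side")]
ims=[]
for s in(T,S):
    C=cloud(s); m=np.hypot(C[:,:,0]-A[0],C[:,:,1]-A[1])<.03; z=C[:,:,2][m]; print(np.histogram(z,bins=[0,.02,.035,.05,.056,.068,.075,.09,.2])[0])
    u,v=proj(s,[[*A,.06]])[0].astype(int); ims.append(cv2.resize(s["img"][v-35:v+35,u-35:u+35,::-1],(390,390),interpolation=cv2.INTER_CUBIC))
cv2.imwrite("pics/s3.png",np.hstack(ims))
print(current_tcp_pos(),current_time())
E
```

```text
[0 0 0 0 0 0 0 0]
[ 45   9 321  15 103   7  15   0]
[ 0.62657788 -0.24063906  0.05025569] 30.3667
```

View pics/s3.png

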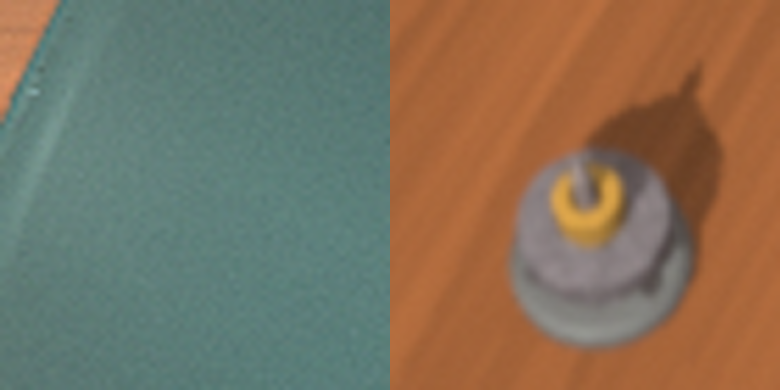

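The side view shows the sleeve flat on the felt wheel at (587,205) with the spindle through it. The arm only blocks the top view. Next is the rubber wheel.

```bash
python3 - <<'E'
from r import *
x,y,d=P["rub"]; g=.004
move_straight([x,y,g],max_speed=.08); grip(0); w=current_gripper_width(); print("w",w,current_tcp_pos(),current_contact_force())
if .045<w<.055:
    move_straight([x,y,.13],max_speed=.15); print(current_gripper_width(),current_time())
    reach([.58,.2507,.125],Q); move_straight([.58,.2507,.11],max_speed=.05)
    r=lower("rub",[.5800,.2507],g=g)
    if not r:
        grip(.07); move_straight([.58,.2507,.14],max_speed=.15); print(current_time())
        x,y,d=P["cap"]; grip(.062); reach([x,y,.06],Q)
        S=snapshot("side"); np.savez("r1_side.npz",**S); u,v=proj(S,[[*A,.06]])[0].astype(int); cv2.imwrite("pics/r1.png",cv2.resize(S["img"][v-35:v+35,u-35:u+35,::-1],(420,420),interpolation=cv2.INTER_CUBIC))
        print(fitdisc(S,A,.074,.025)[:3])
E
```

```text
w 0.04893767854070967 [ 0.62617936 -0.24194277  0.00410466] [ 0.59796049 -0.35794996 -0.03050072]
0.048537684849580584 32.6333
stopped False tcp [0.5802 0.2508 0.0672] bottom above seat 0.0012 F [ 0.49 -0.05  0.12] w 0.0489 t 35.8917
37.0667
(array([0.57995014, 0.2513621 ]), 61, np.float64(0.0008891741720067467))
```

View pics/r1.png

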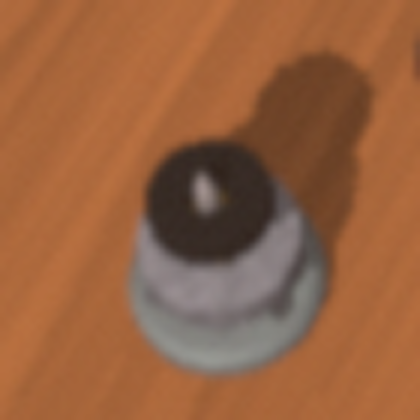

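The rubber wheel lies flat with the spindle tip showing through at (207,190), and its fitted centre is within 1 mm of the axis. The cap is next.

```bash
python3 - <<'E'
from r import *
x,y,d=P["cap"]
move_straight([x,y,G],max_speed=.08); grip(0); w=current_gripper_width(); print("w",w,current_tcp_pos(),current_contact_force())
if .033<w<.043:
    move_straight([x,y,.14],max_speed=.15); print(current_gripper_width(),current_time())
    reach([.58,.2507,.13],Q); move_straight([.58,.2507,.12],max_speed=.05)
    r=lower("cap",[.5800,.2507])
    if not r:
        grip(.06); move_straight([.58,.2507,.16],max_speed=.15); reach([.47,-.05,.2],Q)
        T,S=look("c1"); ims=[]; print(current_time())
        for s in(T,S):
            u,v=proj(s,[[*A,.06]])[0].astype(int); ims.append(cv2.resize(s["img"][v-35:v+35,u-35:u+35,::-1],(390,390),interpolation=cv2.INTER_CUBIC))
            C=cloud(s); m=np.hypot(C[:,:,0]-A[0],C[:,:,1]-A[1])<.006; print("top z",np.sort(C[:,:,2][m])[-8:].round(4))
            X=C.reshape(-1,3); X=X[(np.hypot(*(X[:,:2]-A).T)<.04)&(X[:,2]>.088)]; print(len(X),cv2.minEnclosingCircle(X[:,:2].astype(np.float32)) if len(X) else 0)
        cv2.imwrite("pics/c1.png",np.hstack(ims))
E
```

```text
w 0.037351049820058 [0.46834258 0.1306283  0.00530269] [-0.6569      0.09005206  4.0637069 ]
0.03703872154780023 40.6583
stopped True tcp [0.5793 0.2505 0.0793] bottom above seat 0.0003 F [-0.11 -0.27  5.23] w 0.0371 t 42.5167
```

The guard tripped only 0.3 mm above the seat height, so the cap has landed on the rubber wheel. I'll release it and check.

```bash
python3 - <<'E'
from r import *
grip(.06); move_straight([.5793,.2505,.16],max_speed=.15); reach([.47,-.05,.2],Q)
T,S=look("c1"); ims=[]; print(current_time(),current_contact_force())
for s in(T,S):
    u,v=proj(s,[[*A,.06]])[0].astype(int); ims.append(cv2.resize(s["img"][v-35:v+35,u-35:u+35,::-1],(390,390),interpolation=cv2.INTER_CUBIC))
    C=cloud(s); m=np.hypot(C[:,:,0]-A[0],C[:,:,1]-A[1])<.006; print("top z",np.sort(C[:,:,2][m])[-8:].round(4))
    X=C.reshape(-1,3); X=X[(np.hypot(*(X[:,:2]-A).T)<.04)&(X[:,2]>.088)]; print(len(X),cv2.minEnclosingCircle(X[:,:2].astype(np.float32)) if len(X) else 0)
cv2.imwrite("pics/c1.png",np.hstack(ims))
E
```

```text
45.1 [ 0.42544206 -0.23113476 -0.57521822]
top z [0.0985 0.0986 0.0997 0.1    0.1    0.1002 0.1004 0.1007]
275 ((0.5785889029502869, 0.24916307628154755), 0.019515758380293846)
top z [0.0988 0.099  0.099  0.0993 0.0994 0.0999 0.1001 0.1003]
219 ((0.5794101357460022, 0.24953801929950714), 0.019929340109229088)
```

View pics/c1.png

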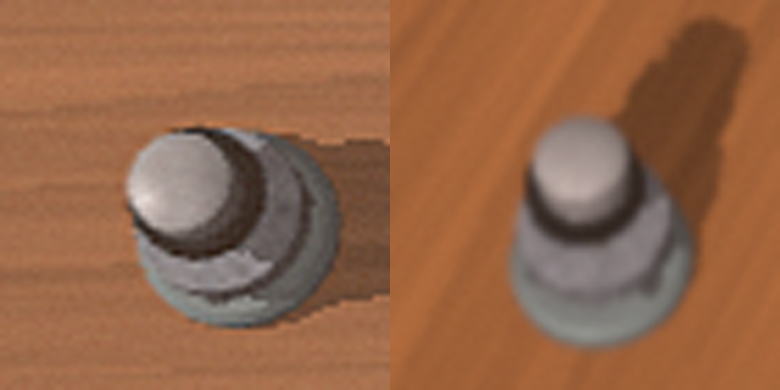

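The stack stands upright, with the cap at (180,185) in the top view and (583,160) in the side view. Its top measures about 0.099 m against the expected 0.098, and its centre is within about 2 mm of the axis. The arm is clear, so I'm handing in.

```bash
python3 -c "
from station import *
hand_in()"
```

```text
the job is handed in; nothing more can be done
```

The arbor is made up and handed in: felt wheel, small brass sleeve, small rubber wheel and steel cap, in that order, each lowered with a force guard and let go. The clock read 45 s at the last check, against the 112 s limit.

**Last checks:** The pictures show each part flat on the one below. The cap's top measured about 99 mm above the bench (98 mm expected), and its centre was within about 2 mm of the spindle axis in both cameras. The arm was clear of everything. I never moved near the pliers, block or jar, but I did not measure their positions again at the end.

**What failed or disagreed:**
- **First grasp missed:** it closed on nothing above the felt wheel. The fingertips turned out to be level with the reported TCP, not 25 mm ahead as stated. I confirmed this by depth and by touching the bench, then corrected for it.
- **Sleeve width:** the gripper read 28.4 mm on the 30 mm sleeve. A look at the held part showed it centred, and it went on without force.
- **Sleeve seat:** its fit by depth failed because the arm blocked the view, so I checked it by eye in the side picture.
- **Camera disagreement:** the two cameras differed by up to about 3.5 mm in the arbor's y, so I used the average.
- **Cap:** the force guard stopped it 0.3 mm above its expected seat height. I took that as contact with the rubber wheel and let go.

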